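# Take the memory module out of the flight recorder

## Task

The memory module of the opened orange recorder is held down by two bars. Park the yellow bar lengthwise in the middle of the yellow mat and the blue bar likewise on the blue mat, then lift out the module, keep it level and set it down gently in the middle of the grey dock, flat and straight between its end stops. Finally put both bars back flat across the recorder, each in the very seat it came from, let go of everything, and leave the screwdrivers alone.

Things in the scene. Friction and masses are not known exactly. Their poses are not given: they have to be found in the camera images.
- bar_yellow: Loose bar: steel strip 30 (x) x 146 (y) x 8 mm thick with yellow ends; in its middle a yellow grip block 24 (x) x 40 (y) mm rising 34 mm above the strip (42 mm overall). About 0.2 kg. Origin: centre of the strip's underside, z up. It starts across the chassis over the module, in one of the two seats (which one varies), along the chassis y.
- bar_blue: Loose bar: steel strip 30 (x) x 146 (y) x 8 mm thick with blue ends; in its middle a blue grip block 24 (x) x 40 (y) mm rising 34 mm above the strip (42 mm overall). About 0.2 kg. Origin: centre of the strip's underside, z up. It starts across the chassis over the module, in one of the two seats (which one varies), along the chassis y.
- module: Loose memory module: aluminium block 100 (x) x 44 (y) x 36 mm high with a green top, 0.3 to 0.6 kg. Origin: centre of its underside, z up. It starts on the chassis floor near the middle, its x along the chassis x within 0.06 rad, under both bars; the green shows between and beside them. Either way round on the dock is right.
- chassis: Fixed orange open box 170 (x) x 150 (y) mm, walls 46 high, black floor 6 mm above the bench. Walls along x 18 mm thick, others 6; cavity 158 x 114. Bar seats at x = -32 and +32 mm: a bar lies along y across both thick walls, underside at 46 mm; 6 mm high ridges leave it 7 mm play each way in x. Bars start within 3 mm of mid-seat. Origin: centre of the underside, z up.
- pad_yellow: Fixed yellow mat with a black middle, flat, 180 (its x) x 62 (its y) x 4 mm high: the parking place of the yellow bar, long enough for the bar to lie along it (bar's y along the mat's x, either way round). Origin: centre of the underside.
- pad_blue: Fixed blue mat with a black middle, flat, 180 (its x) x 62 (its y) x 4 mm high: the parking place of the blue bar, long enough for the bar to lie along it (bar's y along the mat's x, either way round). Origin: centre of the underside.
- dock: Fixed grey readout dock: plate 150 (x) x 80 (y) x 15 mm high, a black rest outlined in white in its middle. The module stands there, 15 mm above the bench, its x along the dock x. Dark end stops 8 mm thick, 14 mm above the plate, at x = +-63 mm (118 mm between inner faces); long sides open. Origin: centre of the underside.
- driver_red: Loose screwdriver with a red handle, about 160 mm long, lying on the cork tool mat (a fixed flat brown mat 200 x 80 x 3 mm) beside the work; a bystander, to be left alone. Its x runs along the shaft; origin on its underside at mid length.
- driver_black: Loose screwdriver with a black handle, about 180 mm long, lying on the cork tool mat (a fixed flat brown mat 200 x 80 x 3 mm) beside the work; a bystander, to be left alone. Its x runs along the shaft; origin on its underside at mid length.
Mind the look-alikes: they are no part of the job. Leave any red look-alike of the module alone.

How it is judged:
On the way, in this order (a step that is already met when the one before it is completed fails the run):
1. both bars lie released along the mats of their colours (horizontal distance between bar_yellow and pad_yellow below 0.015 m and z of bar_yellow in the frame of pad_yellow between 0.001 and 0.009 m and angle between the y axis of bar_yellow and the x axis of pad_yellow, either way round below 0.3 rad and angle between each of bar_yellow, bar_blue's own z axis and vertical below 0.1 rad and linear speed of each of bar_yellow, bar_blue below 0.02 m/s and angular speed of each of bar_yellow, bar_blue below 0.2 rad/s and contact force between each of bar_yellow, bar_blue and the fingers below 0.1 N and horizontal distance between bar_blue and pad_blue below 0.015 m and z of bar_blue in the frame of pad_blue between 0.001 and 0.009 m and angle between the y axis of bar_blue and the x axis of pad_blue, either way round below 0.3 rad), for 0.2 s.
2. the module stands released on the dock while both bars are still on their mats (horizontal distance between module and dock below 0.012 m and z of module in the frame of dock between 0.011 and 0.019 m and angle between the x axis of module and the x axis of dock, either way round below 0.15 rad and angle between module's own z axis and vertical below 0.08 rad and linear speed of module below 0.02 m/s and angular speed of module below 0.2 rad/s and contact force between module and the fingers below 0.1 N and horizontal distance between bar_yellow and pad_yellow below 0.015 m and horizontal distance between bar_blue and pad_blue below 0.015 m), for 0.2 s.
At the end, for the whole second after the job is handed in: The module stands flat on the dock, its centre within 12 mm of the dock's centre and lengthwise within 0.15 rad; each bar lies flat in the seat it started in, within 12 mm of its starting position and within 0.15 rad of square across the chassis; all released and at rest (horizontal distance between module and dock below 0.012 m and z of module in the frame of dock between 0.011 and 0.019 m and angle between the x axis of module and the x axis of dock, either way round below 0.15 rad and angle between each of module, bar_yellow, bar_blue's own z axis and vertical below 0.08 rad and linear speed of each of module, bar_yellow, bar_blue below 0.02 m/s and angular speed of each of module, bar_yellow, bar_blue below 0.2 rad/s and contact force between each of module, bar_yellow, bar_blue and the fingers below 0.1 N and distance of each of bar_yellow, bar_blue from where it was at the start of the episode below 0.012 m and angle between the y axis of each of bar_yellow, bar_blue and the y axis of chassis, either way round below 0.15 rad); the robot touches nothing.
It fails at once if a screwdriver was moved more than 25 mm (distance of any of driver_red, driver_black from where it was at the start of the episode above 0.025 m).
It fails at once if the module was tilted more than 0.5 rad (angle between module's own z axis and vertical above 0.5 rad).
It fails at once if the module was dropped (faster than 0.7 m/s and not held) (linear speed of module above 0.7 m/s and contact force between module and the fingers below 0.05 N).
It also fails if it takes over 123 s, if anything falls off the work surface, if the arm or the gripper's body presses on something with over 40 N, if the wrist force passes 120 N, or if a joint passes its speed limit or range.

## Robot

A 6-joint arm with a two-finger parallel gripper is mounted at the origin on the work surface. World frame = base frame: x ahead of the robot, y to its left, z up, the work surface at z = 0. Lengths are in m, angles in rad, forces in N, time in s.
With the tool pointing down it reaches from about 0.225 to 0.875 m from the base axis. Payload 3.4 kg.
Tool frame: the origin (TCP) lies between the finger pads; the fingertips stand 8 mm ahead of it and the grasp point (between the pads) lies 11 mm behind it; z points along the fingers, y is the line along which they close (so a half turn about z gives the same grasp; the last joint's range is limited). The gripper opens to 85 mm and grips with 20 to 120 N. Pads are 22 mm wide; open, the fingers measure 114 mm over their backs; the gripper's body (76 mm by 85 mm) begins 54 mm behind the grasp point. The pads swing forward as they close: fully open they stand 13 mm farther back than shut.
Start: joints at [-1.363, 0.276, 1.505, -0, 1.361, -0.121], TCP at [0.186, -0.544, 0.239] pointing down, gripper open.
Joint ranges: [-2.89, 2.89], [-0.75, 2.08], [0.22, 2.7], [-1.18, 4.32], [0.11, 2.71], [-2.7, 2.7]. Speed limits (rad/s): [2.57, 2.57, 3.14, 3.14, 3.14, 3.14].

## Interface

Orientations are given as a unit quaternion [w, x, y, z].
In Python, from rig import manip, optics, finder gives the robot as it stands.
- The arm moves only by the tool servo_tool, never from a script. Its argument "increments" is a list of rows, each a list of 7 numbers: the shift along the tool's x, y, z in cm, then the turn, a rotation vector about the tool's x, y, z in degrees, then the closure, from -1 (fully open) to 1 (shut). In form: [[x, y, z, rx, ry, rz, gripper], ...]. A call has exactly 5 rows; each row shifts and turns the commanded pose from where the row before left it, along the tool's axes as they then stand; what a row does not reach is not made up. A row lasts 1/10 s, in which the tool goes at most 50 mm and 8.59 degrees, less where a joint would pass 70% of its speed; a pose out of reach is approached as far as the arm can. A call is refused whole if a number of a shift passes 5 or a number of a turn 8.59, either way. A call with a gripper value outside its range is refused whole. The fingers move at their own pace and stop on an object; "squeeze" is the grip in N (left out, the last holds). Time passes only in rows, so rows that do not move let the fingers close, or fill a call up. It gives the time, the measured TCP pose, the force, the opening and the grip force at its end, in the units of the state.
- manip.get_state(): the state, without advancing time (a new reading comes with each control period).
- optics.get_image(name): name is "scene" or "top"; returns the picture (480x640x3 uint8, red, green, blue); there is no depth.
- optics.get_calibration(name): a dict with "fov_y" (degrees; the focal length in pixels is half the picture's height over the tangent of half this angle, whatever the lens; pixels are square), "cx", "cy" (the principal point, pixels), "dist_coeffs" ([k1, k2, p1, p2, k3] as OpenCV has them; the pictures are not rectified), "world_to_cam" (4x4, takes a point from world to camera coordinates). Camera axes: x right, y down, z forward; pixel columns grow to the right and rows downward; lengths in m; the calibration is good to about 2 mm. A picture is of the moment at which its call begins. get_calibration takes no time and is no camera call.
- manip.sign_off(): hands the job in; it is judged then, once.
Trained networks look in the newest picture that a camera, given by its name, has taken for a name from the list of things; names that differ only in an ending like _2 or _b are one class to them, and where a whole thing is asked for, a point or a joint stands for the part that bears it (a point fixed in the world has none). Each returns a list of dicts, best first, with "p" (0 to 1); they miss things now and then, are a little off and sometimes report something else, mostly with a low value. They report only what shows in the picture. A call takes as long as a camera call. They do not tell look-alikes from the thing itself.
- finder.silhouettes(label, camera): "region" (480x640 bool, what is visible of it) and "box" ([centre column, centre row, width, height] in pixels, round what is visible of it).
- finder.tip_of(label, camera): "at" ([column, row] in pixels: a listed point, or the origin of a listed thing).
The state is a dict: "clock": time; "qpos": joint angles; "qd": joint speeds; "effort": joint torques, N m; "position": TCP position; "ee_rot": TCP orientation; "contact_force": force on the tool from outside, world axes, zero at the start; "moment": the same for the moment, N m; "width": finger opening in m; "gripper_force": force on a finger pad.
Only numpy, scipy, OpenCV 4.12 (cv2) and the standard library are available. Lean on these libraries where they do the work, as an engineer would, in place of code of your own. Each camera call takes 0.05 s, during which the arm holds its last target. There are 200 camera calls.

## Working session

There is one attempt and no reset: what is moved stays moved. The work goes in short steps, Python scripts to look and compute and a tool call to move; the robot and the scene stay as the last step left them, time stands still between calls to the robot, and variables do not carry over. Pictures are saved under pics/ and viewed, at most 14 in all, crops included, and the job is handed in when it is done.

Besides the shell and the picture viewer there is one more tool, called after ">>>" in YAML: its name, and indented under it one key for each argument. servo_tool: Moves the arm, as the interface text tells. Its arguments: {"type":"object","properties":{"increments":{"type":"array","items":{"type":"array","items":{"type":"number"}}},"squeeze":{"type":"number"}},"required":["increments"]}

```bash
mkdir -p pics; ls
python3 - <<'E'
from rig import manip, optics, finder
import cv2,json
for n in("scene","top"):
    im=optics.get_image(n); cv2.imwrite(f"pics/{n}0.png",im[:,:,::-1]); c=optics.get_calibration(n)
    print({k:(v.tolist() if hasattr(v,'tolist') else v) for k,v in c.items()})
print(manip.get_state())
E
```

```text
pics
{'fov_y': 45.80235057096763, 'cx': 322.4311146914852, 'cy': 241.30695140265624, 'dist_coeffs': [-0.12740044454279906, 0.0, 0.0, 0.0, 0.0], 'world_to_cam': [[0.8622741281341804, 0.5061195655927209, -0.018064143341831037, -0.40695353705453724], [0.3767705548447895, -0.6649208708625057, -0.6449218437092951, -0.16479249661486395], [-0.3384187893016404, 0.5492933831894231, -0.7640350137473606, 1.2642370643146057], [0.0, 0.0, 0.0, 1.0]]}
{'fov_y': 52.96514968219696, 'cx': 318.73920841057424, 'cy': 232.30093363152918, 'dist_coeffs': [-0.11053434549901528, 0.0, 0.0, 0.0, 0.0], 'world_to_cam': [[0.003416990608552244, -0.9999773739513158, 0.005794459475311172, -0.0024594812717233447], [-0.9945773629713714, -0.00400072610993591, -0.103922390539796, 0.47825694080073033], [0.10394322123204411, -0.0054079363923066354, -0.994568530059082, 0.9515848530902229], [0.0, 0.0, 0.0, 1.0]]}
{'clock': 0.1, 'qpos': array([-1.36300020e+00,  2.76561551e-01,  1.50597261e+00, -2.40134172e-05,
        1.36069193e+00, -1.21002139e-01]), 'qd': array([ 0.00034224, -0.00114611, -0.00264469, -0.00023326, -0.00086084,
        0.0001472 ]), 'effort': array([ 1.20373843e-03, -4.17699838e+01, -2.46406424e+01, -1.09215571e-04,
        5.80034248e-03, -6.92026191e-06]), 'position': array([ 0.18556617, -0.54377361,  0.23852272]), 'ee_rot': array([-8.15439755e-04,  9.86516131e-01,  1.63662019e-01, -4.71615511e-05]), 'contact_force': array([-0.19914661, -0.17449561,  0.00411955]), 'moment': array([ 0.00253021, -0.05756704,  0.02137714]), 'gripper_force': 0.0, 'width': 0.08522613582210702}
```

View pics/top0.png

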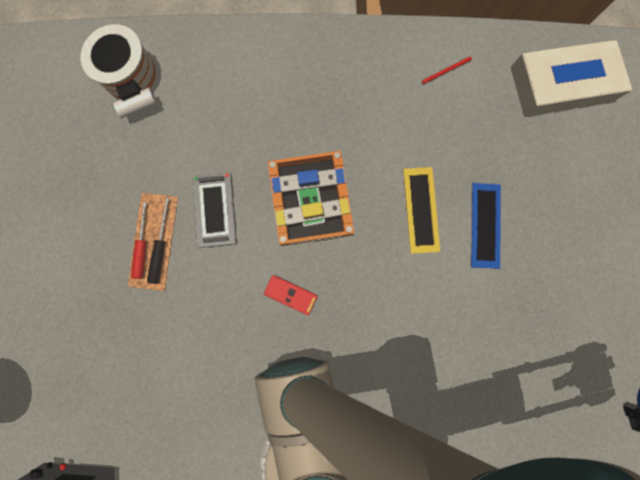

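View pics/scene0.png

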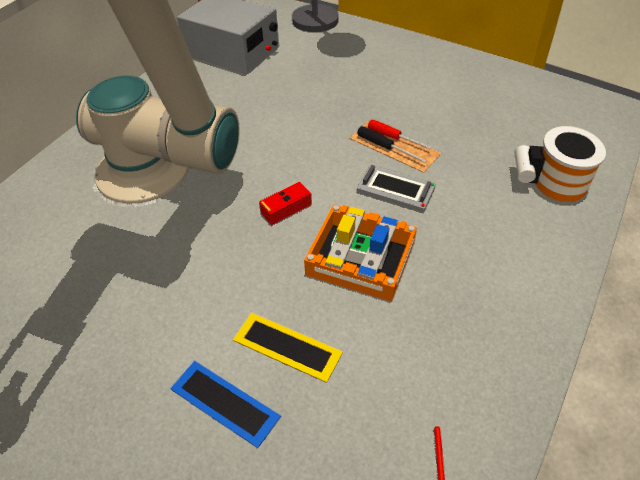

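The top view shows these candidates:
- **Module:** the green patch at (309,200) is the real one; the red block at (290,294) is a decoy.
- **Blue bar:** (308,180), in the far seat; the blue mat at (486,226) and the box label at (579,71) are not it.
- **Yellow bar:** (313,211), in the near seat; the yellow mat is at (421,210).
- **Dock:** (215,210).
- **Drivers:** (150,240).

Next I'll measure these.

```bash
cat > h.py <<'E'
from rig import manip, optics, finder
import cv2, numpy as np
def cam(n):
    c=optics.get_calibration(n); f=240/np.tan(np.radians(c["fov_y"]/2))
    return np.array([[f,0,c["cx"]],[0,f,c["cy"]],[0,0,1]]),np.array(c["dist_coeffs"]),np.array(c["world_to_cam"])
def unproj(px,n,z):
    K,d,T=cam(n); u=cv2.undistortPoints(np.float64(px).reshape(-1,1,2),K,d).reshape(-1,2)
    r=np.c_[u,np.ones(len(u))]@T[:3,:3]; o=-T[:3,:3].T@T[:3,3]
    return o+r*((z-o[2])/r[:,2])[:,None]
def proj(P,n):
    K,d,T=cam(n); return cv2.projectPoints(np.float64(P).reshape(-1,1,3),cv2.Rodrigues(T[:3,:3])[0],T[:3,3],K,d)[0].reshape(-1,2)
def rect(mask,n,z):
    cs=cv2.findContours(mask.astype(np.uint8),cv2.RETR_EXTERNAL,cv2.CHAIN_APPROX_NONE)[0]
    c=max(cs,key=cv2.contourArea); P=unproj(c.reshape(-1,2),n,z)[:,:2]
    (cx,cy),(w,h),a=cv2.minAreaRect(np.float32(P*1000))
    if w<h: w,h,a=h,w,a+90
    return np.round([cx,cy,w,h,(a+90)%180-90],1)   # mm, long-axis angle from world x (deg)
def sil(label,n):
    r=finder.silhouettes(label,n); return r
E
python3 - <<'E'
from h import *
for l,z in(("chassis",.046),("bar_yellow",.054),("bar_blue",.054),("module",.042),("pad_yellow",.004),("pad_blue",.004),("dock",.015)):
    for n in("top","scene"):
        for r in sil(l,n)[:2]:
            print(l,n,round(r["p"],2),np.round(r["box"]),rect(r["region"],n,z))
im=cv2.imread("pics/top0.png")
cv2.imwrite("pics/crop0.png",cv2.resize(im[140:260,250:370],None,fx=5,fy=5,interpolation=cv2.INTER_CUBIC))
E
```

```text
chassis top 0.67 [312. 198.  85.  92.] [479.9   7.1 149.8  44.  -80.2]
chassis top 0.3 [309. 181.  71.  29.] [583.3  22.3 147.1  36.9 -81.6]
chassis scene 0.62 [362. 251. 110.  93.] [553.9   1.2 187.1 177.  -80.8]
bar_yellow top 0.68 [312. 209.  70.  28.] [516.8  13.4 145.   33.5 -80.2]
bar_yellow scene 0.87 [343. 238.  40.  62.] [515.5   6.9 151.4  37.9 -78.9]
bar_blue top 0.93 [308. 179.  76.  29.] [581.2  22.5 145.4  35.5 -81.8]
bar_blue scene 0.57 [380. 247.  39.  68.] [579.8  15.4 152.2  37.4 -81.7]
module top 0.93 [287. 294.  56.  39.] [352.8  55.9 101.2  46.4  66.7]
module top 0.8 [310. 209.  34.  44.] [549.6  20.3  42.   28.8 -81.5]
module scene 0.73 [287. 204.  49.  44.] [367.5  35.1 111.8  71.2  65.9]
module scene 0.67 [360. 252.  60.  35.] [549.1   4.4  70.8  34.5 -77.6]
pad_yellow scene 0.65 [286. 348. 107.  73.] [ 529.7 -218.8  181.5   64.9    4.2]
pad_blue top 0.59 [488. 224.  33.  82.] [ 498.5 -352.1  180.4   63.4   -2.4]
pad_blue scene 0.88 [226. 405. 110.  85.] [ 498.  -355.9  180.1   64.    -2.6]
pad_blue scene 0.69 [379. 249.  38.  63.] [564.   54.5 161.3  37.5 -81.5]
dock top 0.9 [215. 210.  45.  76.] [524.9 216.2 153.6  84.1   6. ]
dock top 0.54 [308. 182.  73.  25.] [590.1  23.9 150.3  37.7 -81.5]
dock scene 0.65 [395. 187.  77.  48.] [528.2 207.1 148.7  93.4   5.8]
```

View pics/crop0.png

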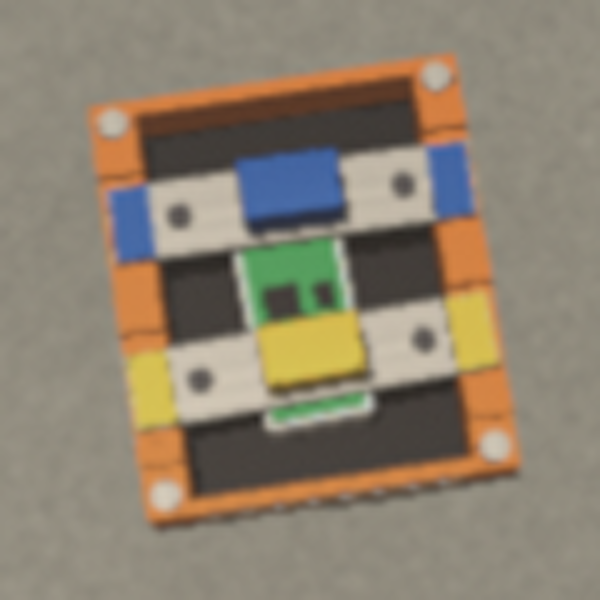

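The close crop confirms the real module: it is green, inside the chassis under both bars. The blue bar is in the far seat (crop row about 190) and the yellow bar in the near seat (about 350). I'll refine with points.

Run:
```python
from h import *
im=optics.get_image("top")
hsv=cv2.cvtColor(im,cv2.COLOR_RGB2HSV)
def mid(l,z,pts):
    P=unproj(np.float64(pts)/5+[250-.4,140-.4],"top",z)[:,:2]*1000
    print(l,np.round(P).tolist(),np.round(P.mean(0),1))
mid("chassis",.046,[(92,108),(455,55),(520,470),(152,525)])
mid("yends",.054,[(130,355),(490,292),(498,362),(138,428)])
mid("bends",.054,[(110,190),(464,144),(473,215),(118,262)])
mid("ytop",.088,[(257,326),(356,313),(365,372),(270,386)])
mid("btop",.088,[(237,159),(335,150),(344,209),(249,221)])
mid("mod sides/near",.042,[(238,255),(346,240),(374,410),(268,430)])
box=np.zeros(im.shape[:2],bool)
y=cv2.inRange(hsv,(22,120,100),(35,255,255))>0; b=cv2.inRange(hsv,(105,120,80),(125,255,255))>0
for l,m,sl in(("padY",y,np.s_[150:270,390:450]),("padB",b,np.s_[165:285,455:520])):
    k=box.copy(); k[sl]=m[sl]; print(l,rect(k,"top",.004))
# dock white outline + stops
w=(im.min(2)>200); k=box.copy(); k[165:255,190:240]=w[165:255,190:240]; print("dockwhite",rect(k,"top",.015))
K=cv2.resize(im[150:300,120:270],None,fx=4,fy=4,interpolation=cv2.INTER_CUBIC); cv2.imwrite("pics/dock.png",K[:,:,::-1])
```

```text
chassis [[620.0, 102.0], [643.0, -44.0], [474.0, -70.0], [451.0, 76.0]] [547.   16.1]
yends [[518.0, 85.0], [544.0, -58.0], [516.0, -61.0], [489.0, 81.0]] [516.7  12. ]
bends [[585.0, 94.0], [604.0, -47.0], [575.0, -51.0], [555.0, 90.0]] [579.7  21.4]
ytop [[524.0, 34.0], [529.0, -4.0], [507.0, -8.0], [501.0, 29.0]] [515.4  12.6]
btop [[589.0, 42.0], [593.0, 4.0], [570.0, 1.0], [565.0, 37.0]] [579.3  21. ]
mod sides/near [[561.0, 43.0], [567.0, -0.0], [498.0, -12.0], [490.0, 30.0]] [528.8  15.3]
padY [ 529.6 -215.1  179.6   62.2    4.1]
padB [ 497.7 -352.3  177.4   59.2   -2.1]
dockwhite [493.5 191.2  39.1  15.2 -17.1]
```

View pics/dock.png

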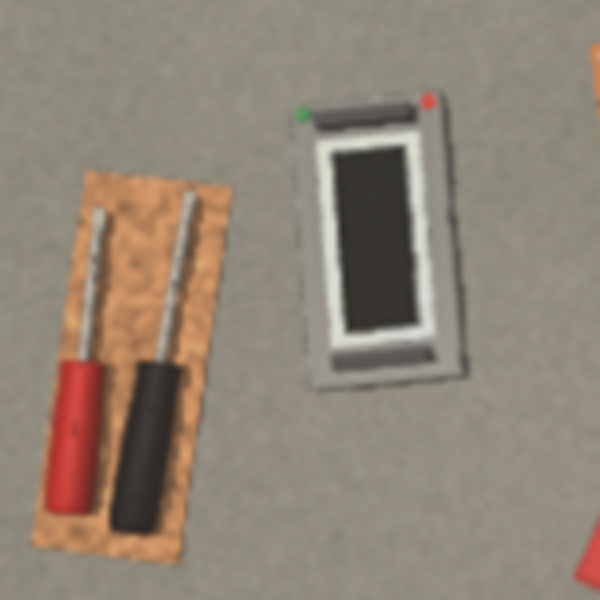

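```bash
cat >> h.py <<'E'
def plan(x,y,z,yaw,n):
    """mm, deg (world angle of tool y); prints n rows: tool shifts cm, turn deg"""
    s=manip.get_state(); p=np.array(s["position"])*1000; w,a,b,c=s["ee_rot"]
    from scipy.spatial.transform import Rotation as R
    M=R.from_quat([a,b,c,w]).as_matrix(); y0=np.degrees(np.arctan2(M[1,1],M[0,1]))
    d=np.array([x,y,z])-p; dy=(yaw-y0+180)%360-180
    print("at",np.round(p,1),"yaw",round(y0,1),"w",round(s["width"]*1000,1),"t",round(s["clock"],1),"q6",round(s["qpos"][5],2),"F",np.round(s["contact_force"],1),"tilt",np.round(M[:2,2],4))
    print("d",np.round(d,1),"turn",round(-dy,2))
    for i in range(n):
        t=np.radians(y0+dy*i/n); Y=np.array([np.cos(t),np.sin(t)]); X=np.array([-Y[1],Y[0]])
        q=d[:2]/n/10; print([round(float(X@q),2),round(float(Y@q),2),round(-d[2]/n/10,2),0,0,round(-dy/n,2)])
E
python3 - <<'E'
from h import *
P=unproj(np.float64([(316,140),(420,130),(435,338),(330,352)])/4+[120-.4,150-.4],"top",.015)[:,:2]*1000
print(P.round(),P.mean(0))
plan(516,12.3,160,-80.2,15)
E
```

```text
[[578. 250.]
 [583. 195.]
 [475. 185.]
 [467. 239.]] [525.97410344 217.27954796]
at [ 185.7 -544.2  239.3] yaw -71.2 w 85.5 t 0.8 q6 -0.12 F [0.6 0.3 0.6] tilt [ 0.     -0.0001]
d [330.3 556.5 -79.3] turn 9.04
[3.28, -2.8, np.float64(0.53), 0, 0, np.float64(0.6)]
[3.25, -2.83, np.float64(0.53), 0, 0, np.float64(0.6)]
[3.22, -2.87, np.float64(0.53), 0, 0, np.float64(0.6)]
[3.19, -2.9, np.float64(0.53), 0, 0, np.float64(0.6)]
[3.16, -2.94, np.float64(0.53), 0, 0, np.float64(0.6)]
[3.13, -2.97, np.float64(0.53), 0, 0, np.float64(0.6)]
[3.1, -3.0, np.float64(0.53), 0, 0, np.float64(0.6)]
[3.07, -3.03, np.float64(0.53), 0, 0, np.float64(0.6)]
[3.04, -3.07, np.float64(0.53), 0, 0, np.float64(0.6)]
[3.0, -3.1, np.float64(0.53), 0, 0, np.float64(0.6)]
[2.97, -3.13, np.float64(0.53), 0, 0, np.float64(0.6)]
[2.94, -3.16, np.float64(0.53), 0, 0, np.float64(0.6)]
[2.9, -3.19, np.float64(0.53), 0, 0, np.float64(0.6)]
[2.87, -3.22, np.float64(0.53), 0, 0, np.float64(0.6)]
[2.84, -3.25, np.float64(0.53), 0, 0, np.float64(0.6)]
```

>>> servo_tool:
  increments:
    - [3.3,-2.8,0.5,0,0,0.6,-1]
    - [3.2,-2.8,0.5,0,0,0.6,-1]
    - [3.2,-2.9,0.5,0,0,0.6,-1]
    - [3.2,-2.9,0.5,0,0,0.6,-1]
    - [3.2,-2.9,0.5,0,0,0.6,-1]

```text
clock: 1.35
position: [0.2963, -0.3577, 0.2143]
ee_rot: [0.0, 0.991, 0.137, 0.0]
contact_force: [0.8, 0.9, 0.0]
width: 0.0854
gripper_force: 0.0
```

>>> servo_tool:
  increments:
    - [3.1,-3,0.5,0,0,0.6,-1]
    - [3.1,-3,0.5,0,0,0.6,-1]
    - [3.1,-3,0.5,0,0,0.6,-1]
    - [3,-3.1,0.5,0,0,0.6,-1]
    - [3,-3.1,0.5,0,0,0.6,-1]

```text
clock: 1.85
position: [0.4061, -0.1719, 0.1894]
ee_rot: [0.0, 0.994, 0.112, 0.0]
contact_force: [0.9, -0.9, 0.3]
width: 0.0853
gripper_force: 0.0
```

>>> servo_tool:
  increments:
    - [3,-3.1,0.5,0,0,0.6,-1]
    - [2.9,-3.2,0.5,0,0,0.6,-1]
    - [2.9,-3.2,0.5,0,0,0.6,-1]
    - [2.9,-3.2,0.5,0,0,0.6,-1]
    - [2.8,-3.2,0.5,0,0,0.6,-1]

```text
clock: 2.35
position: [0.5163, 0.0133, 0.1643]
ee_rot: [0.0, 0.996, 0.086, 0.0]
contact_force: [0.6, -0.7, 0.7]
width: 0.0854
gripper_force: 0.0
```

Run:
```python
from h import *
plan(516,12.3,70,-80.2,5)
```

```text
at [516.3  13.3 164.3] yaw -80.2 w 85.4 t 2.4 q6 1.29 F [ 0.6 -0.7  0.7] tilt [ 0.0008 -0.0004]
d [ -0.3  -1.  -94.3] turn 0.04
[-0.01, 0.02, np.float64(1.89), 0, 0, np.float64(0.01)]
[-0.01, 0.02, np.float64(1.89), 0, 0, np.float64(0.01)]
[-0.01, 0.02, np.float64(1.89), 0, 0, np.float64(0.01)]
[-0.01, 0.02, np.float64(1.89), 0, 0, np.float64(0.01)]
[-0.01, 0.02, np.float64(1.89), 0, 0, np.float64(0.01)]
```

>>> servo_tool:
  increments:
    - [0,0.1,2.2,0,0,0,-1]
    - [0,0,2.2,0,0,0,-1]
    - [0,0,2.2,0,0,0,-1]
    - [0,0,1.8,0,0,0,-1]
    - [0,0,1,0,0,0,-1]

```text
clock: 2.85
position: [0.5147, 0.0108, 0.0689]
ee_rot: [-0.0, 0.996, 0.086, -0.001]
contact_force: [0.3, -0.1, -0.4]
width: 0.0855
gripper_force: 0.0
```

>>> servo_tool:
  increments:
    - [0,0,0,0,0,0,0.3]
    - [0,0,0,0,0,0,1]
    - [0,0,0,0,0,0,1]
    - [0,0,0,0,0,0,1]
    - [0,0,0,0,0,0,1]
  squeeze: 40

```text
clock: 3.35
position: [0.5166, 0.0106, 0.0716]
ee_rot: [0.0, 0.996, 0.086, 0.001]
contact_force: [-0.7, 0.9, 5.7]
width: 0.0393
gripper_force: 41.9
```

>>> servo_tool:
  increments:
    - [0,0,0,0,0,0,1]
    - [0,0,0,0,0,0,1]
    - [0,0,-0.5,0,0,0,1]
    - [0,0,-1,0,0,0,1]
    - [0,0,-1.5,0,0,0,1]

```text
clock: 3.85
position: [0.5145, 0.0106, 0.1001]
ee_rot: [-0.0, 0.996, 0.086, -0.001]
contact_force: [-0.0, -0.3, -1.4]
width: 0.0394
gripper_force: 41.1
```

Run:
```python
from h import *
cv2.imwrite("pics/a1.png",optics.get_image("scene")[130:370,220:540,::-1].repeat(2,0).repeat(2,1))
plan(530,-216,140,4.1,10)
```

```text
at [516.5  10.4 102.9] yaw -80.2 w 39.3 t 3.9 q6 1.28 F [0.2 0.  0.2] tilt [ 0.003  -0.0006]
d [  13.5 -226.4   37.1] turn -84.25
[-0.25, 2.25, np.float64(-0.37), 0, 0, np.float64(-8.43)]
[-0.58, 2.19, np.float64(-0.37), 0, 0, np.float64(-8.43)]
[-0.9, 2.08, np.float64(-0.37), 0, 0, np.float64(-8.43)]
[-1.19, 1.93, np.float64(-0.37), 0, 0, np.float64(-8.43)]
[-1.46, 1.73, np.float64(-0.37), 0, 0, np.float64(-8.43)]
[-1.7, 1.5, np.float64(-0.37), 0, 0, np.float64(-8.43)]
[-1.9, 1.24, np.float64(-0.37), 0, 0, np.float64(-8.43)]
[-2.06, 0.94, np.float64(-0.37), 0, 0, np.float64(-8.43)]
[-2.18, 0.63, np.float64(-0.37), 0, 0, np.float64(-8.43)]
[-2.25, 0.3, np.float64(-0.37), 0, 0, np.float64(-8.43)]
```

View pics/a1.png

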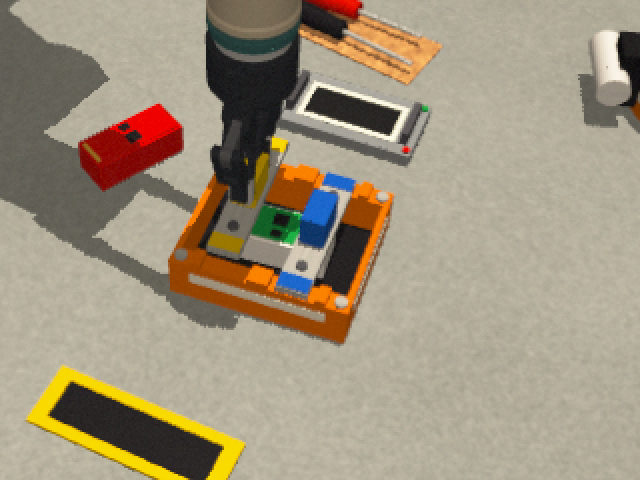

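The yellow bar is held at crop (265,190) and has come up level; the blue bar is still in place. I'll lift higher before turning.

>>> servo_tool:
  increments:
    - [0,0,-2,0,0,0,1]
    - [0,0,-2,0,0,0,1]
    - [-0.2,2.2,-1,0,0,-8.4,1]
    - [-0.6,2.2,0,0,0,-8.4,1]
    - [-0.9,2.1,0,0,0,-8.4,1]

```text
clock: 4.4
position: [0.5199, -0.0577, 0.1509]
ee_rot: [0.0, 0.953, 0.304, 0.0]
contact_force: [0.6, -0.1, -1.1]
width: 0.039
gripper_force: 41.0
```

>>> servo_tool:
  increments:
    - [-1.2,1.9,0,0,0,-8.4,1]
    - [-1.5,1.7,0,0,0,-8.4,1]
    - [-1.7,1.5,0,0,0,-8.4,1]
    - [-1.9,1.2,0,0,0,-8.4,1]
    - [-2.1,0.9,0,0,0,-8.4,1]

```text
clock: 4.9
position: [0.5245, -0.1709, 0.1502]
ee_rot: [-0.0, 0.781, 0.625, -0.0]
contact_force: [0.8, 0.3, -2.4]
width: 0.0393
gripper_force: 41.0
```

>>> servo_tool:
  increments:
    - [-2.2,0.6,0,0,0,-8.4,1]
    - [-2.2,0.3,0,0,0,-8.4,1]
    - [0,0,1,0,0,0,1]
    - [0,0,1,0,0,0,1]
    - [0,0,0,0,0,0,1]

```text
clock: 5.4
position: [0.5251, -0.2133, 0.1281]
ee_rot: [-0.003, 0.683, 0.73, -0.0]
contact_force: [-0.4, -0.1, -2.2]
width: 0.0392
gripper_force: 41.1
```

Run:
```python
from h import *
plan(530,-216,31,4.1,5)
```

```text
at [ 525.1 -213.3  128.1] yaw 3.8 w 39.2 t 5.4 q6 -0.58 F [-0.4 -0.1 -2.2] tilt [-0.0045  0.0029]
d [  4.9  -2.7 -97.1] turn -0.32
[-0.06, 0.09, np.float64(1.94), 0, 0, np.float64(-0.06)]
[-0.06, 0.09, np.float64(1.94), 0, 0, np.float64(-0.06)]
[-0.06, 0.09, np.float64(1.94), 0, 0, np.float64(-0.06)]
[-0.06, 0.09, np.float64(1.94), 0, 0, np.float64(-0.06)]
[-0.06, 0.09, np.float64(1.94), 0, 0, np.float64(-0.06)]
```

>>> servo_tool:
  increments:
    - [-0.1,0.1,2.5,0,0,-0.3,1]
    - [-0.1,0.1,2.5,0,0,0,1]
    - [-0.1,0.1,2,0,0,0,1]
    - [0,0.1,1.5,0,0,0,1]
    - [0,0.1,0.8,0,0,0,1]

```text
clock: 5.9
position: [0.5312, -0.216, 0.0358]
ee_rot: [-0.002, 0.681, 0.732, -0.0]
contact_force: [-0.3, 0.6, -1.7]
width: 0.0393
gripper_force: 41.1
```

>>> servo_tool:
  increments:
    - [0,0,0.2,0,0,0,1]
    - [0,0,0.2,0,0,0,1]
    - [0,0,0.2,0,0,0,1]
    - [0,0,0.1,0,0,0,1]
    - [0,0,0,0,0,0,1]

```text
clock: 6.4
position: [0.5323, -0.2177, 0.0307]
ee_rot: [0.0, 0.681, 0.732, 0.0]
contact_force: [0.9, 0.0, -1.4]
width: 0.0392
gripper_force: 41.1
```

>>> servo_tool:
  increments:
    - [0.1,0,0.1,0,0,0,1]
    - [0,0,0.1,0,0,0,1]
    - [0,0,0,0,0,0,1]
    - [0,0,0,0,0,0,1]
    - [0,0,0,0,0,0,1]

```text
clock: 6.9
position: [0.5323, -0.2169, 0.0296]
ee_rot: [0.001, 0.681, 0.732, 0.0]
contact_force: [-1.5, 0.7, 5.7]
width: 0.0393
gripper_force: 42.0
```

Contact. I'll release, rise, and work out the approach to the blue bar.

>>> servo_tool:
  increments:
    - [0,0,0,0,0,0,0]
    - [0,0,0,0,0,0,-0.5]
    - [0,0,0,0,0,0,-1]
    - [0,0,0,0,0,0,-1]
    - [0,0,0,0,0,0,-1]

```text
clock: 7.4
position: [0.532, -0.2166, 0.0282]
ee_rot: [-0.0, 0.681, 0.732, -0.0]
contact_force: [0.7, 0.1, -0.8]
width: 0.0851
gripper_force: 0.0
```

>>> servo_tool:
  increments:
    - [0,0,-1,0,0,0,-1]
    - [0,0,-2,0,0,0,-1]
    - [0,0,-3,0,0,0,-1]
    - [0,0,-4,0,0,0,-1]
    - [0,0,-3,0,0,0,-1]

```text
clock: 7.9
position: [0.5326, -0.2169, 0.1612]
ee_rot: [0.001, 0.681, 0.732, 0.0]
contact_force: [0.9, 1.1, -0.3]
width: 0.0855
gripper_force: 0.0
```

Run:
```python
from h import *
plan(579.5,21,160,-81.8,10)
```

```text
at [ 532.6 -216.9  161.2] yaw 4.1 w 85.5 t 7.9 q6 -0.58 F [ 0.9  1.1 -0.3] tilt [ 0.0022 -0.0013]
d [ 46.9 237.9  -1.2] turn 85.94
[2.34, 0.64, np.float64(0.01), 0, 0, np.float64(8.59)]
[2.41, 0.28, np.float64(0.01), 0, 0, np.float64(8.59)]
[2.42, -0.08, np.float64(0.01), 0, 0, np.float64(8.59)]
[2.38, -0.44, np.float64(0.01), 0, 0, np.float64(8.59)]
[2.29, -0.79, np.float64(0.01), 0, 0, np.float64(8.59)]
[2.15, -1.13, np.float64(0.01), 0, 0, np.float64(8.59)]
[1.95, -1.43, np.float64(0.01), 0, 0, np.float64(8.59)]
[1.72, -1.71, np.float64(0.01), 0, 0, np.float64(8.59)]
[1.44, -1.95, np.float64(0.01), 0, 0, np.float64(8.59)]
[1.14, -2.14, np.float64(0.01), 0, 0, np.float64(8.59)]
```

>>> servo_tool:
  increments:
    - [2.3,0.6,0,0,0,8.5,-1]
    - [2.4,0.3,0,0,0,8.5,-1]
    - [2.4,-0.1,0,0,0,8.5,-1]
    - [2.4,-0.4,0,0,0,8.5,-1]
    - [2.3,-0.8,0,0,0,8.5,-1]

```text
clock: 8.4
position: [0.5553, -0.0973, 0.1592]
ee_rot: [0.0, 0.902, 0.433, 0.0]
contact_force: [0.0, 0.1, 0.1]
width: 0.0856
gripper_force: 0.0
```

>>> servo_tool:
  increments:
    - [2.1,-1.1,0,0,0,8.5,-1]
    - [2,-1.4,0,0,0,8.5,-1]
    - [1.7,-1.7,0,0,0,8.5,-1]
    - [1.4,-2,0,0,0,8.5,-1]
    - [1.1,-2.2,0,0,0,8.5,-1]

```text
clock: 8.9
position: [0.5765, 0.0221, 0.1591]
ee_rot: [0.0, 0.997, 0.077, 0.0]
contact_force: [-0.0, 0.2, -0.1]
width: 0.0855
gripper_force: 0.0
```

Run:
```python
from h import *
cv2.imwrite("pics/a2.png",optics.get_image("scene")[:,:,::-1])
plan(579.5,21,70,-81.8,1)
```

```text
at [577.   25.9 159.1] yaw -81.4 w 85.5 t 8.9 q6 1.34 F [ 0.6  2.9 -0.2] tilt [0.0016 0.0038]
d [  2.5  -4.9 -89.1] turn 0.38
[0.17, 0.52, np.float64(8.91), 0, 0, np.float64(0.38)]
```

View pics/a2.png

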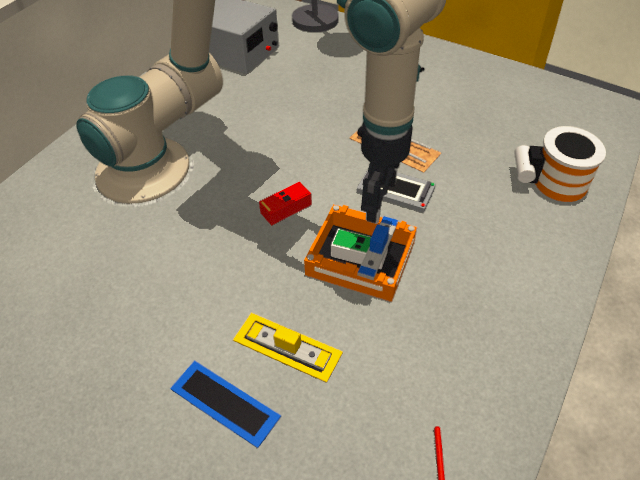

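The yellow bar sits centred and lengthwise on its mat at (287,345). The gripper is above the blue bar at (380,240). Descending.

>>> servo_tool:
  increments:
    - [0.2,0.1,1,0,0,0.4,-1]
    - [0,0.1,2.4,0,0,0,-1]
    - [0,0,2.4,0,0,0,-1]
    - [0,0,2,0,0,0,-1]
    - [0,0,1,0,0,0,-1]

```text
clock: 9.45
position: [0.5772, 0.0184, 0.0681]
ee_rot: [0.0, 0.997, 0.076, -0.002]
contact_force: [-0.4, -0.7, 0.3]
width: 0.0855
gripper_force: 0.0
```

>>> servo_tool:
  increments:
    - [0,0,0,0,0,0,0.3]
    - [0,0,0,0,0,0,1]
    - [0,0,0,0,0,0,1]
    - [0,0,0,0,0,0,1]
    - [0,0,0,0,0,0,1]

```text
clock: 9.95
position: [0.5798, 0.0194, 0.0717]
ee_rot: [0.0, 0.997, 0.076, 0.001]
contact_force: [-0.8, -1.1, 4.9]
width: 0.0397
gripper_force: 42.4
```

>>> servo_tool:
  increments:
    - [0,0,0,0,0,0,1]
    - [0,0,-0.5,0,0,0,1]
    - [0,0,-2,0,0,0,1]
    - [0,0,-3,0,0,0,1]
    - [0,0,-2,0,0,0,1]

```text
clock: 10.45
position: [0.5786, 0.0194, 0.1464]
ee_rot: [0.0, 0.997, 0.076, 0.0]
contact_force: [0.6, -0.4, -1.4]
width: 0.0391
gripper_force: 41.6
```

Run:
```python
from h import *
plan(498,-352.5,150,-2.1,10)
```

```text
at [578.6  19.4 146.4] yaw -81.2 w 39.1 t 10.4 q6 1.33 F [ 0.6 -0.4 -1.4] tilt [ 0.0001 -0.0004]
d [ -80.6 -371.9    3.6] turn -79.14
[-1.36, 3.55, np.float64(-0.04), 0, 0, np.float64(-7.91)]
[-1.84, 3.33, np.float64(-0.04), 0, 0, np.float64(-7.91)]
[-2.28, 3.05, np.float64(-0.04), 0, 0, np.float64(-7.91)]
[-2.68, 2.7, np.float64(-0.04), 0, 0, np.float64(-7.91)]
[-3.02, 2.31, np.float64(-0.04), 0, 0, np.float64(-7.91)]
[-3.31, 1.87, np.float64(-0.04), 0, 0, np.float64(-7.91)]
[-3.54, 1.4, np.float64(-0.04), 0, 0, np.float64(-7.91)]
[-3.7, 0.9, np.float64(-0.04), 0, 0, np.float64(-7.91)]
[-3.79, 0.38, np.float64(-0.04), 0, 0, np.float64(-7.91)]
[-3.8, -0.15, np.float64(-0.04), 0, 0, np.float64(-7.91)]
```

>>> servo_tool:
  increments:
    - [-1.4,3.5,0,0,0,-7.9,1]
    - [-1.8,3.3,0,0,0,-7.9,1]
    - [-2.3,3,0,0,0,-7.9,1]
    - [-2.7,2.7,0,0,0,-7.9,1]
    - [-3,2.3,0,0,0,-7.9,1]

```text
clock: 10.95
position: [0.5365, -0.1662, 0.1449]
ee_rot: [-0.0, 0.911, 0.412, -0.001]
contact_force: [0.3, -0.6, -2.5]
width: 0.0394
gripper_force: 41.7
```

>>> servo_tool:
  increments:
    - [-3.3,1.9,0,0,0,-7.9,1]
    - [-3.5,1.4,0,0,0,-7.9,1]
    - [-3.7,0.9,0,0,0,-7.9,1]
    - [-3.8,0.4,0,0,0,-7.9,1]
    - [-3.8,-0.1,0,0,0,-7.9,1]

```text
clock: 11.45
position: [0.497, -0.3521, 0.1448]
ee_rot: [-0.001, 0.719, 0.695, -0.0]
contact_force: [1.0, -0.2, -2.0]
width: 0.0393
gripper_force: 41.7
```

>>> servo_tool:
  increments:
    - [0,0,2,0,0,0,1]
    - [0,0,2,0,0,0,1]
    - [0,0,2,0,0,0,1]
    - [0,0,0,0,0,0,1]
    - [0,0,0,0,0,0,1]

```text
clock: 11.95
position: [0.4979, -0.3508, 0.085]
ee_rot: [-0.001, 0.721, 0.693, -0.0]
contact_force: [0.5, 0.1, -1.2]
width: 0.0396
gripper_force: 41.4
```

Run:
```python
from h import *
plan(498,-352.5,29,-2.1,1)
```

```text
at [ 497.9 -350.8   85. ] yaw -2.2 w 39.6 t 11.9 q6 -0.69 F [ 0.5  0.1 -1.2] tilt [-0.0012  0.0008]
d [  0.1  -1.7 -56. ] turn -0.14
[-0.17, 0.02, np.float64(5.6), 0, 0, np.float64(-0.14)]
```

>>> servo_tool:
  increments:
    - [-0.1,0,2,0,0,0,1]
    - [0,0,2,0,0,0,1]
    - [0,0,1,0,0,0,1]
    - [0,0,0.3,0,0,0,1]
    - [0,0,0.1,0,0,0,1]

```text
clock: 12.45
position: [0.4986, -0.3524, 0.0319]
ee_rot: [0.001, 0.721, 0.693, 0.0]
contact_force: [-0.2, 0.6, -1.6]
width: 0.0392
gripper_force: 41.6
```

>>> servo_tool:
  increments:
    - [0,0,0.1,0,0,0,1]
    - [0,0,0.1,0,0,0,1]
    - [0,0,0,0,0,0,1]
    - [0,0,0,0,0,0,1]
    - [0,0,0,0,0,0,1]

```text
clock: 12.95
position: [0.4983, -0.3523, 0.0297]
ee_rot: [0.0, 0.721, 0.693, -0.0]
contact_force: [-0.3, 0.0, -0.1]
width: 0.0392
gripper_force: 41.8
```

>>> servo_tool:
  increments:
    - [0,0,0.1,0,0,0,1]
    - [0,0,0,0,0,0,1]
    - [0,0,0,0,0,0,0]
    - [0,0,0,0,0,0,-1]
    - [0,0,0,0,0,0,-1]

```text
clock: 13.45
position: [0.4982, -0.3521, 0.0282]
ee_rot: [0.0, 0.721, 0.693, -0.0]
contact_force: [-0.3, -0.1, -0.3]
width: 0.0699
gripper_force: 0.0
```

>>> servo_tool:
  increments:
    - [0,0,0,0,0,0,-1]
    - [0,0,-1,0,0,0,-1]
    - [0,0,-2.5,0,0,0,-1]
    - [0,0,-3.5,0,0,0,-1]
    - [0,0,-4,0,0,0,-1]

```text
clock: 13.95
position: [0.4975, -0.3515, 0.1391]
ee_rot: [-0.001, 0.721, 0.693, -0.0]
contact_force: [-0.7, -0.4, 0.2]
width: 0.0856
gripper_force: 0.0
```

Run:
```python
from h import *
im=optics.get_image("top"); sc=optics.get_image("scene")
h=cv2.cvtColor(im,cv2.COLOR_RGB2HSV)
g=np.zeros(im.shape[:2],np.uint8); g[150:250,265:360]=cv2.inRange(h,(45,80,60),(85,255,255))[150:250,265:360]
g=cv2.morphologyEx(g,cv2.MORPH_CLOSE,np.ones((7,7)))
print(rect(g,"top",.042))
for r in sil("module","top")[:3]: print(round(r["p"],2),r["box"],rect(r["region"],"top",.042))
a=cv2.resize(im[140:260,250:370],(400,400),interpolation=cv2.INTER_CUBIC)
b=cv2.resize(sc[290:450,160:350],(400,337),interpolation=cv2.INTER_CUBIC)
o=np.zeros((400,800,3),np.uint8); o[:,:400]=a; o[:337,400:]=b
cv2.imwrite("pics/a3.png",o[:,:,::-1])
plan(547,16,150,-81.2,10)
```

```text
[541.8  19.1  89.3  34.9  11.6]
0.88 [306.7, 201.9, 29.6, 55.0] [540.2  18.6 103.4  43.7  11.1]
0.84 [288.3, 294.4, 56.4, 40.1] [352.7  56.4 101.7  46.1  65.3]
0.33 [489.2, 224.6, 30.1, 81.0] [ 493.7 -338.4  174.    60.9   -2.4]
at [ 499.9 -353.6  142.3] yaw -2.3 w 85.2 t 14.1 q6 -0.69 F [-0.2 -0.4  0.3] tilt [ 0.0059 -0.0054]
d [ 47.1 369.6   7.7] turn 78.94
[3.71, 0.33, np.float64(-0.08), 0, 0, np.float64(7.89)]
[3.72, -0.19, np.float64(-0.08), 0, 0, np.float64(7.89)]
[3.66, -0.7, np.float64(-0.08), 0, 0, np.float64(7.89)]
[3.53, -1.19, np.float64(-0.08), 0, 0, np.float64(7.89)]
[3.33, -1.67, np.float64(-0.08), 0, 0, np.float64(7.89)]
[3.07, -2.11, np.float64(-0.08), 0, 0, np.float64(7.89)]
[2.75, -2.51, np.float64(-0.08), 0, 0, np.float64(7.89)]
[2.38, -2.86, np.float64(-0.08), 0, 0, np.float64(7.89)]
[1.97, -3.16, np.float64(-0.08), 0, 0, np.float64(7.89)]
[1.51, -3.4, np.float64(-0.08), 0, 0, np.float64(7.89)]
```

View pics/a3.png

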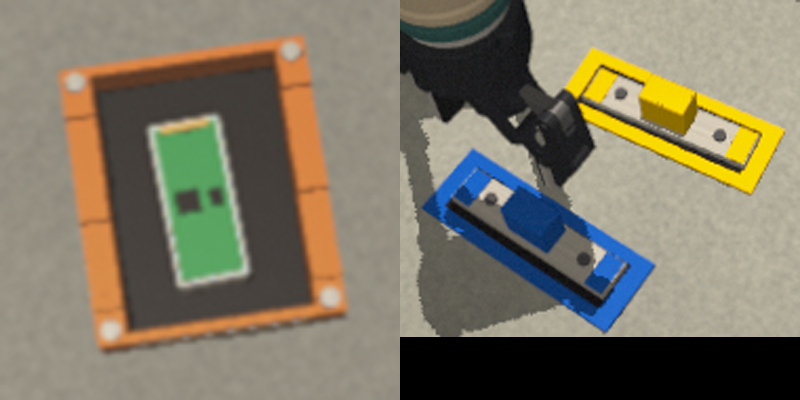

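Both bars are parked well. The module at crop (198,200) is free in the chassis, at about (541,18) mm, yaw 11°. Moving above it with the fingers partly open.

>>> servo_tool:
  increments:
    - [3.7,0.3,0,0,0,7.7,-0.4]
    - [3.7,-0.2,0,0,0,7.7,-0.4]
    - [3.7,-0.7,0,0,0,7.7,-0.4]
    - [3.5,-1.2,0,0,0,7.7,-0.4]
    - [3.3,-1.7,0,0,0,7.7,-0.4]

```text
clock: 14.6
position: [0.5186, -0.1656, 0.1372]
ee_rot: [-0.001, 0.91, 0.414, -0.001]
contact_force: [0.7, 0.3, -0.2]
width: 0.0599
gripper_force: 0.0
```

>>> servo_tool:
  increments:
    - [3,-2.1,0,0,0,7.6,-0.4]
    - [2.7,-2.5,0,0,0,7.6,-0.4]
    - [2.3,-2.8,0,0,0,7.6,-0.4]
    - [1.9,-3.1,0,0,0,7.6,-0.4]
    - [1.4,-3.3,0,0,0,7.6,-0.4]

```text
clock: 15.1
position: [0.535, 0.0153, 0.1373]
ee_rot: [-0.0, 0.995, 0.095, -0.001]
contact_force: [0.8, 0.0, 0.3]
width: 0.0602
gripper_force: 0.0
```

>>> servo_tool:
  increments:
    - [0,0,0,0,0,0,-0.4]
    - [0,0,0,0,0,0,-0.4]
    - [0,0,0,0,0,0,-0.4]
    - [0,0,0,0,0,0,-0.4]
    - [0,0,0,0,0,0,-0.4]

```text
clock: 15.6
position: [0.5359, 0.0127, 0.1382]
ee_rot: [0.0, 0.995, 0.097, -0.0]
contact_force: [-0.3, 0.1, -0.2]
width: 0.06
gripper_force: 0.0
```

Run:
```python
from h import *
plan(541,18,26,-78.8,1)
```

```text
at [535.9  12.7 138.2] yaw -78.8 w 60.0 t 15.6 q6 1.27 F [-0.3  0.1 -0.2] tilt [-0.0002 -0.0002]
d [   5.1    5.3 -112.2] turn -0.04
[0.61, -0.42, np.float64(11.22), 0, 0, np.float64(-0.04)]
```

>>> servo_tool:
  increments:
    - [0.6,-0.4,1,0,0,0,-0.4]
    - [0,0,2.5,0,0,0,-0.4]
    - [0,0,2.5,0,0,0,-0.4]
    - [0,0,2,0,0,0,-0.4]
    - [0,0,1,0,0,0,-0.4]

```text
clock: 16.1
position: [0.5399, 0.0189, 0.0459]
ee_rot: [-0.0, 0.995, 0.098, -0.002]
contact_force: [0.7, -0.4, -1.4]
width: 0.0596
gripper_force: 0.0
```

>>> servo_tool:
  increments:
    - [0,0,1,0,0,0,-0.4]
    - [0,0,0.8,0,0,0,-0.4]
    - [0,0,0.3,0,0,0,-0.4]
    - [0,0,0,0,0,0,-0.4]
    - [0,0,0,0,0,0,-0.4]

```text
clock: 16.6
position: [0.5415, 0.0188, 0.0278]
ee_rot: [0.0, 0.995, 0.098, 0.001]
contact_force: [0.5, 0.1, 0.6]
width: 0.0598
gripper_force: 0.0
```

>>> servo_tool:
  increments:
    - [0,0,0,0,0,0,0]
    - [0,0,0,0,0,0,0.3]
    - [0,0,0,0,0,0,1]
    - [0,0,0,0,0,0,1]
    - [0,0,0,0,0,0,1]
  squeeze: 60

```text
clock: 17.1
position: [0.5417, 0.0186, 0.0282]
ee_rot: [0.0, 0.995, 0.098, 0.001]
contact_force: [-0.3, -1.1, 5.9]
width: 0.0431
gripper_force: 63.0
```

Gripped at 43 mm width. Lifting level, then planning the move to the dock.

>>> servo_tool:
  increments:
    - [0,0,-0.3,0,0,0,1]
    - [0,0,-1,0,0,0,1]
    - [0,0,-2,0,0,0,1]
    - [0,0,-2.5,0,0,0,1]
    - [0,0,-2,0,0,0,1]

```text
clock: 17.6
position: [0.5408, 0.019, 0.1064]
ee_rot: [-0.0, 0.995, 0.098, -0.0]
contact_force: [0.9, 0.3, -3.5]
width: 0.0428
gripper_force: 62.0
```

Run:
```python
from h import *
im=optics.get_image("scene"); cv2.imwrite("pics/a4.png",cv2.resize(im[100:340,240:560,::-1],(640,480)))
plan(526,217,105,-84.4,5)
```

```text
at [543.   18.8 109.6] yaw -78.8 w 42.7 t 17.6 q6 1.28 F [ 0.1 -0.  -1.7] tilt [ 0.0059 -0.0005]
d [-17.  198.2  -4.6] turn 5.64
[0.44, -3.95, np.float64(0.09), 0, 0, np.float64(1.13)]
[0.36, -3.96, np.float64(0.09), 0, 0, np.float64(1.13)]
[0.28, -3.97, np.float64(0.09), 0, 0, np.float64(1.13)]
[0.21, -3.97, np.float64(0.09), 0, 0, np.float64(1.13)]
[0.13, -3.98, np.float64(0.09), 0, 0, np.float64(1.13)]
```

View pics/a4.png

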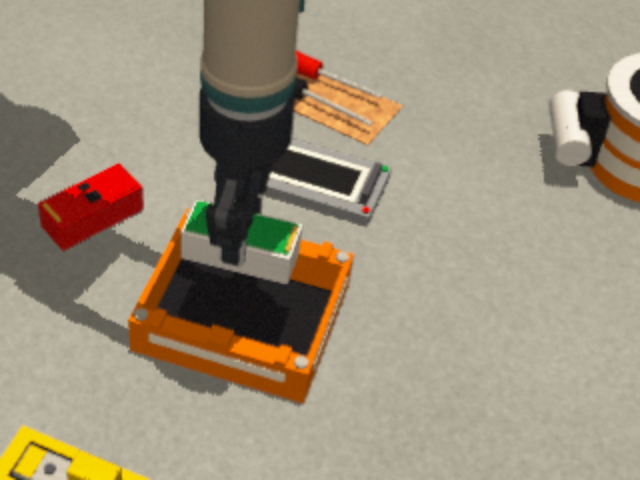

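The module is lifted level at crop (240,240), clear of the walls. Moving to the dock.

>>> servo_tool:
  increments:
    - [0.2,-1.5,0,0,0,0.6,1]
    - [0.4,-3,0,0,0,0.8,1]
    - [0.4,-4,0,0,0,1.1,1]
    - [0.2,-4,0,0,0,1.1,1]
    - [0.2,-3.5,0,0,0,1,1]

```text
clock: 18.15
position: [0.5277, 0.1807, 0.1046]
ee_rot: [-0.0, 0.998, 0.057, -0.001]
contact_force: [-0.2, -0.7, -3.8]
width: 0.0425
gripper_force: 62.0
```

>>> servo_tool:
  increments:
    - [0.1,-2.4,0,0,0,0.6,1]
    - [0.1,-1,0,0,0,0.4,1]
    - [0,-0.4,0,0,0,0,1]
    - [0,0,0,0,0,0,1]
    - [0,0,0,0,0,0,1]

```text
clock: 18.65
position: [0.5265, 0.2159, 0.1051]
ee_rot: [0.0, 0.999, 0.049, -0.0]
contact_force: [-1.0, -0.4, -3.8]
width: 0.0424
gripper_force: 62.0
```

Run:
```python
from h import *
im=optics.get_image("top"); s=manip.get_state(); zt=s["position"][2]-.028+.042
for r in sil("module","top")[:3]: print(round(r["p"],2),np.round(r["box"]),rect(r["region"],"top",zt))
cv2.imwrite("pics/a5.png",cv2.resize(im[150:270,150:310,::-1],(800,600),interpolation=cv2.INTER_CUBIC))
plan(526,217,38,-84.4,1)
```

```text
0.71 [288. 294.  55.  40.] [354.2  52.2  91.7  42.   64.8]
0.69 [205. 202.  30.  59.] [496.  209.   50.3  44.9 -88.1]
at [526.7 215.9 105.2] yaw -84.4 w 42.3 t 18.8 q6 1.74 F [-0.3 -0.6 -3.4] tilt [-0.0002 -0.0006]
d [ -0.7   1.1 -67.2] turn -0.04
[-0.06, -0.12, np.float64(6.72), 0, 0, np.float64(-0.04)]
```

View pics/a5.png

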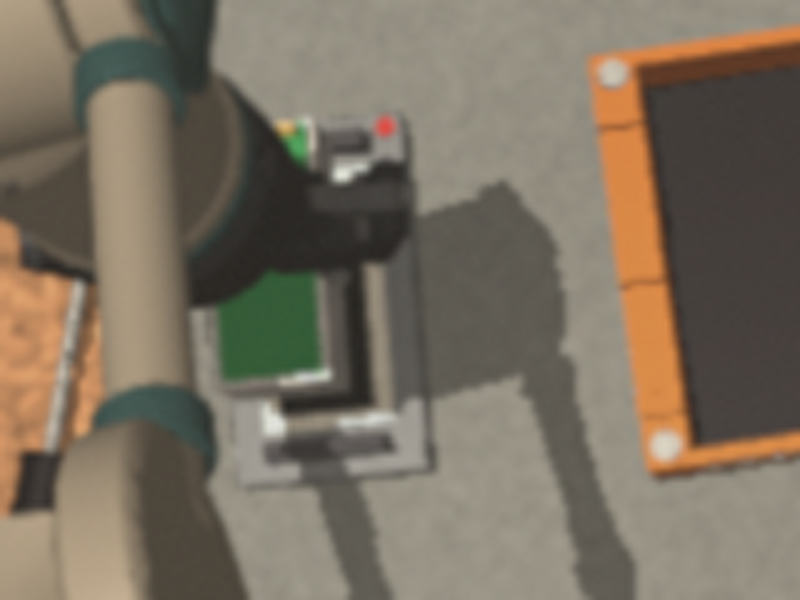

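The module hangs over the dock with its near top edge at crop (225,390)–(330,372) and far right corner at (312,122). Checking its centre.

Run:
```python
from h import *
P=unproj(np.float64([(222,390),(330,374),(312,122)])/5+150-.4,"top",.119)[:,:2]*1000
print(P.round(1),"centre",(P[0]+P[2])/2, "len",np.linalg.norm(P[2]-P[1]),np.linalg.norm(P[0]-P[1]),np.degrees(np.arctan2(*(P[2]-P[1])[::-1])))
```

```text
[[476.2 229.8]
 [482.3 189.8]
 [577.  199.3]] centre [526.59353631 214.57370436] len 95.15304452710642 40.53543132243977 5.749082326372923
```

>>> servo_tool:
  increments:
    - [0,-0.2,1,0,0,0,1]
    - [0,0,2,0,0,0,1]
    - [0,0,2,0,0,0,1]
    - [0,0,1,0,0,0,1]
    - [0,0,0.3,0,0,0,1]

```text
clock: 19.25
position: [0.5253, 0.2184, 0.0406]
ee_rot: [0.0, 0.999, 0.049, -0.002]
contact_force: [0.1, -0.1, -2.7]
width: 0.0427
gripper_force: 62.0
```

>>> servo_tool:
  increments:
    - [0,0,0.2,0,0,0,1]
    - [0,0,0.1,0,0,0,1]
    - [0,0,0,0,0,0,1]
    - [0,0,0,0,0,0,1]
    - [0,0,0,0,0,0,1]

```text
clock: 19.75
position: [0.5267, 0.2191, 0.0398]
ee_rot: [-0.0, 0.999, 0.049, 0.001]
contact_force: [-0.9, -0.2, -3.6]
width: 0.0431
gripper_force: 62.0
```

>>> servo_tool:
  increments:
    - [0,0,0.1,0,0,0,1]
    - [0,0,0.1,0,0,0,1]
    - [0,0,0,0,0,0,1]
    - [0,0,0,0,0,0,1]
    - [0,0,0,0,0,0,1]

```text
clock: 20.25
position: [0.5264, 0.2191, 0.0373]
ee_rot: [0.0, 0.999, 0.049, 0.0]
contact_force: [0.2, 0.7, -2.4]
width: 0.0429
gripper_force: 62.1
```

>>> servo_tool:
  increments:
    - [0,0,0.1,0,0,0,1]
    - [0,0,0,0,0,0,1]
    - [0,0,0,0,0,0,1]
    - [0,0,0,0,0,0,1]
    - [0,0,0,0,0,0,1]

```text
clock: 20.75
position: [0.5264, 0.2191, 0.0372]
ee_rot: [-0.0, 0.999, 0.049, 0.0]
contact_force: [-2.1, 0.5, 6.0]
width: 0.0429
gripper_force: 63.0
```

>>> servo_tool:
  increments:
    - [0,0,0,0,0,0,0.2]
    - [0,0,0,0,0,0,-0.1]
    - [0,0,0,0,0,0,-0.4]
    - [0,0,0,0,0,0,-0.5]
    - [0,0,0,0,0,0,-0.5]

```text
clock: 21.25
position: [0.5265, 0.219, 0.0361]
ee_rot: [0.0, 0.999, 0.049, 0.0]
contact_force: [-0.0, -0.3, -0.8]
width: 0.0637
gripper_force: 0.0
```

>>> servo_tool:
  increments:
    - [0,0,-1,0,0,0,-0.5]
    - [0,0,-2,0,0,0,-0.5]
    - [0,0,-3,0,0,0,-0.5]
    - [0,0,-4,0,0,0,-0.5]
    - [0,0,-2,0,0,0,-0.5]

```text
clock: 21.75
position: [0.528, 0.2195, 0.1603]
ee_rot: [-0.001, 0.999, 0.049, 0.003]
contact_force: [1.2, 1.5, 0.2]
width: 0.0641
gripper_force: 0.0
```

Run:
```python
from h import *
plan(498.2,-352.1,160,-2.2,15)
```

```text
at [528.  219.5 160.3] yaw -84.4 w 64.1 t 21.8 q6 1.74 F [1.2 1.5 0.2] tilt [0.0055 0.0015]
d [-2.980e+01 -5.716e+02 -3.000e-01] turn -82.16
[-0.57, 3.77, np.float64(0.0), 0, 0, np.float64(-5.48)]
[-0.93, 3.7, np.float64(0.0), 0, 0, np.float64(-5.48)]
[-1.28, 3.6, np.float64(0.0), 0, 0, np.float64(-5.48)]
[-1.62, 3.46, np.float64(0.0), 0, 0, np.float64(-5.48)]
[-1.94, 3.29, np.float64(0.0), 0, 0, np.float64(-5.48)]
[-2.24, 3.09, np.float64(0.0), 0, 0, np.float64(-5.48)]
[-2.53, 2.86, np.float64(0.0), 0, 0, np.float64(-5.48)]
[-2.79, 2.6, np.float64(0.0), 0, 0, np.float64(-5.48)]
[-3.03, 2.33, np.float64(0.0), 0, 0, np.float64(-5.48)]
[-3.23, 2.03, np.float64(0.0), 0, 0, np.float64(-5.48)]
[-3.41, 1.71, np.float64(0.0), 0, 0, np.float64(-5.48)]
[-3.56, 1.38, np.float64(0.0), 0, 0, np.float64(-5.48)]
[-3.67, 1.03, np.float64(0.0), 0, 0, np.float64(-5.48)]
[-3.76, 0.67, np.float64(0.0), 0, 0, np.float64(-5.48)]
[-3.8, 0.31, np.float64(0.0), 0, 0, np.float64(-5.48)]
```

>>> servo_tool:
  increments:
    - [-0.6,3.8,0,0,0,-5.5,-0.6]
    - [-0.9,3.7,0,0,0,-5.5,-0.6]
    - [-1.3,3.6,0,0,0,-5.5,-0.6]
    - [-1.6,3.5,0,0,0,-5.5,-0.6]
    - [-1.9,3.3,0,0,0,-5.5,-0.6]

```text
clock: 22.25
position: [0.517, 0.0265, 0.1572]
ee_rot: [0.0, 0.958, 0.287, 0.001]
contact_force: [0.1, -0.5, 0.6]
width: 0.0686
gripper_force: 0.0
```

>>> servo_tool:
  increments:
    - [-2.2,3.1,0,0,0,-5.5,-1]
    - [-2.5,2.9,0,0,0,-5.5,-1]
    - [-2.8,2.6,0,0,0,-5.5,-1]
    - [-3,2.3,0,0,0,-5.5,-1]
    - [-3.2,2,0,0,0,-5.5,-1]

```text
clock: 22.75
position: [0.5083, -0.1636, 0.1571]
ee_rot: [0.0, 0.862, 0.506, 0.0]
contact_force: [-0.1, 0.2, 0.1]
width: 0.0855
gripper_force: 0.0
```

>>> servo_tool:
  increments:
    - [-3.4,1.7,0,0,0,-5.5,-1]
    - [-3.6,1.4,0,0,0,-5.5,-1]
    - [-3.7,1,0,0,0,-5.5,-1]
    - [-3.8,0.7,0,0,0,-5.4,-1]
    - [-3.8,0.3,0,0,0,-5.2,-1]

```text
clock: 23.25
position: [0.4989, -0.3552, 0.1571]
ee_rot: [0.0, 0.72, 0.694, 0.0]
contact_force: [0.7, 0.3, 0.2]
width: 0.0857
gripper_force: 0.0
```

Run:
```python
from h import *
im=optics.get_image("top")
for r in sil("module","top")[:2]: print(round(r["p"],2),np.round(r["box"]),rect(r["region"],"top",.051))
cv2.imwrite("pics/a6.png",cv2.resize(im[150:270,150:310,::-1],(640,480),interpolation=cv2.INTER_CUBIC))
plan(498.2,-352.1,28.5,-2.2,1)
```

```text
0.97 [209. 207.  30.  51.] [525.9 214.6 100.3  50.1   4. ]
0.82 [289. 294.  56.  34.] [352.9  56.   99.4  44.5  64.9]
at [ 499.1 -358.9  156.9] yaw -2.4 w 85.4 t 23.4 q6 -0.69 F [-0.7  1.1  0.6] tilt [ 0.0015 -0.0043]
d [  -0.9    6.8 -128.4] turn -0.23
[0.68, -0.12, np.float64(12.84), 0, 0, np.float64(-0.23)]
```

View pics/a6.png

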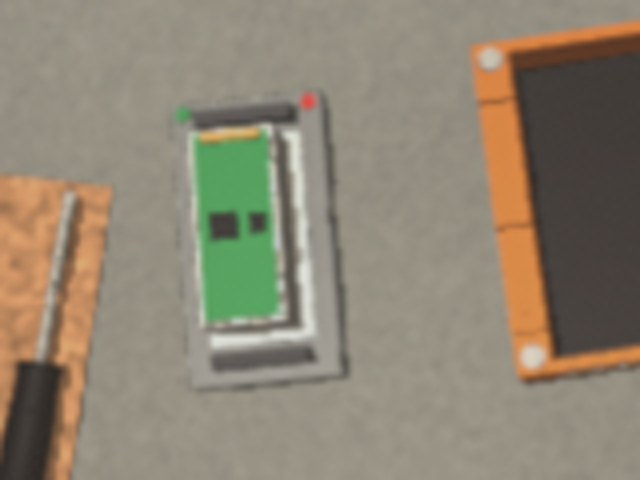

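Run:
```python
from h import *
P=unproj(np.float64([(191,133),(271,126),(289,318),(204,327)])/4+150-.4,"top",.051)[:,:2]*1000
Q=unproj(np.float64([(175,105),(325,92),(344,375),(195,389)])/4+150-.4,"top",.015)[:,:2]*1000
print(P.round(),P.mean(0),Q.round(),Q.mean(0))
```

```text
[[574. 244.]
 [578. 203.]
 [481. 191.]
 [476. 234.]] [527.48940509 217.96074783] [[597. 262.]
 [604. 183.]
 [456. 169.]
 [448. 246.]] [526.15694484 215.06363733]
```

The module stands flat between the end stops, about 3 mm from the dock centre. Now the blue bar.

>>> servo_tool:
  increments:
    - [0.3,0,2.5,0,0,-0.1,-1]
    - [0,0,2.5,0,0,0,-1]
    - [0,0,1.5,0,0,0,-1]
    - [0,0,0,0,0,0,-1]
    - [0,0,0,0,0,0,-1]

```text
clock: 23.85
position: [0.4995, -0.3502, 0.0919]
ee_rot: [0.0, 0.72, 0.694, 0.0]
contact_force: [-0.6, -0.1, 0.5]
width: 0.0855
gripper_force: 0.0
```

Run:
```python
from h import *
plan(498.2,-352.1,29,-2.2,1)
```

```text
at [ 499.5 -350.2   91.9] yaw -2.2 w 85.5 t 23.9 q6 -0.69 F [-0.6 -0.1  0.5] tilt [ 0.0003 -0.0002]
d [ -1.3  -1.9 -62.9] turn 0.04
[-0.2, -0.12, np.float64(6.29), 0, 0, np.float64(0.04)]
```

>>> servo_tool:
  increments:
    - [-0.2,-0.1,1.5,0,0,0,-1]
    - [0,0,2,0,0,0,-1]
    - [0,0,1.7,0,0,0,-1]
    - [0,0,0.9,0,0,0,-1]
    - [0,0,0.1,0,0,0,-1]

```text
clock: 24.35
position: [0.4982, -0.3523, 0.0293]
ee_rot: [-0.0, 0.72, 0.694, -0.0]
contact_force: [-1.0, 0.6, 0.8]
width: 0.0853
gripper_force: 0.0
```

>>> servo_tool:
  increments:
    - [0,0,0,0,0,0,0]
    - [0,0,0,0,0,0,0.3]
    - [0,0,0,0,0,0,1]
    - [0,0,0,0,0,0,1]
    - [0,0,0,0,0,0,1]
  squeeze: 40

```text
clock: 24.85
position: [0.4986, -0.3529, 0.0304]
ee_rot: [0.001, 0.72, 0.694, -0.0]
contact_force: [-0.0, 0.5, 5.7]
width: 0.0396
gripper_force: 42.6
```

>>> servo_tool:
  increments:
    - [0,0,0,0,0,0,1]
    - [0,0,-1,0,0,0,1]
    - [0,0,-3,0,0,0,1]
    - [0,0,-4,0,0,0,1]
    - [0,0,-4,0,0,0,1]

```text
clock: 25.35
position: [0.4975, -0.3518, 0.15]
ee_rot: [-0.001, 0.72, 0.694, -0.0]
contact_force: [0.3, -1.7, -2.1]
width: 0.0394
gripper_force: 41.7
```

Run:
```python
from h import *
plan(578.7,20,150,-81.2,10)
```

```text
at [ 497.5 -351.8  150. ] yaw -2.2 w 39.4 t 25.4 q6 -0.69 F [ 0.3 -1.7 -2.1] tilt [-0.0017  0.0016]
d [ 81.2 371.8   0. ] turn 79.03
[3.75, 0.67, np.float64(-0.0), 0, 0, np.float64(7.9)]
[3.8, 0.15, np.float64(-0.0), 0, 0, np.float64(7.9)]
[3.79, -0.37, np.float64(-0.0), 0, 0, np.float64(7.9)]
[3.7, -0.89, np.float64(-0.0), 0, 0, np.float64(7.9)]
[3.54, -1.39, np.float64(-0.0), 0, 0, np.float64(7.9)]
[3.32, -1.87, np.float64(-0.0), 0, 0, np.float64(7.9)]
[3.03, -2.3, np.float64(-0.0), 0, 0, np.float64(7.9)]
[2.68, -2.7, np.float64(-0.0), 0, 0, np.float64(7.9)]
[2.29, -3.04, np.float64(-0.0), 0, 0, np.float64(7.9)]
[1.85, -3.33, np.float64(-0.0), 0, 0, np.float64(7.9)]
```

>>> servo_tool:
  increments:
    - [3.7,0.7,0,0,0,7.9,1]
    - [3.8,0.2,0,0,0,7.9,1]
    - [3.8,-0.4,0,0,0,7.9,1]
    - [3.7,-0.9,0,0,0,7.9,1]
    - [3.5,-1.4,0,0,0,7.9,1]

```text
clock: 25.85
position: [0.5386, -0.1655, 0.1493]
ee_rot: [-0.0, 0.914, 0.407, -0.0]
contact_force: [0.5, -0.8, -2.4]
width: 0.0396
gripper_force: 41.7
```

>>> servo_tool:
  increments:
    - [3.3,-1.9,0,0,0,7.9,1]
    - [3,-2.3,0,0,0,7.9,1]
    - [2.7,-2.7,0,0,0,7.9,1]
    - [2.3,-3,0,0,0,7.9,1]
    - [1.8,-3.3,0,0,0,7.9,1]

```text
clock: 26.35
position: [0.5787, 0.0196, 0.1493]
ee_rot: [-0.0, 0.997, 0.074, -0.0]
contact_force: [0.4, -0.1, -1.9]
width: 0.0393
gripper_force: 41.6
```

>>> servo_tool:
  increments:
    - [0,0,1,0,0,0,1]
    - [0,0,1,0,0,0,1]
    - [0,0,1,0,0,0,1]
    - [0,0,0,0,0,0,1]
    - [0,0,0,0,0,0,1]

```text
clock: 26.85
position: [0.5785, 0.0169, 0.1188]
ee_rot: [0.0, 0.997, 0.076, -0.001]
contact_force: [-0.7, 0.9, -2.7]
width: 0.0391
gripper_force: 41.7
```

Run:
```python
from h import *
plan(578.7,20,71,-81.2,1)
```

```text
at [578.5  16.9 118.8] yaw -81.2 w 39.1 t 26.9 q6 1.33 F [-0.7  0.9 -2.7] tilt [-0.0013 -0.0001]
d [  0.2   3.1 -47.8] turn -0.04
[0.07, -0.3, np.float64(4.78), 0, 0, np.float64(-0.04)]
```

>>> servo_tool:
  increments:
    - [0,-0.3,1,0,0,0,1]
    - [0,0,1.5,0,0,0,1]
    - [0,0,1.2,0,0,0,1]
    - [0,0,0.5,0,0,0,1]
    - [0,0,0.2,0,0,0,1]

```text
clock: 27.35
position: [0.5781, 0.0209, 0.0745]
ee_rot: [-0.0, 0.997, 0.077, -0.001]
contact_force: [0.1, 0.2, -1.7]
width: 0.0391
gripper_force: 41.8
```

>>> servo_tool:
  increments:
    - [0,0,0.1,0,0,0,1]
    - [0,0,0.1,0,0,0,1]
    - [0,0,0.1,0,0,0,1]
    - [0,0,0,0,0,0,1]
    - [0,0,0,0,0,0,1]

```text
clock: 27.85
position: [0.5786, 0.0209, 0.0725]
ee_rot: [0.0, 0.997, 0.077, 0.0]
contact_force: [-0.1, -0.7, -2.3]
width: 0.0392
gripper_force: 41.8
```

>>> servo_tool:
  increments:
    - [0,0,0.1,0,0,0,1]
    - [0,0,0.1,0,0,0,1]
    - [0,0,0,0,0,0,1]
    - [0,0,0,0,0,0,1]
    - [0,0,0,0,0,0,1]

```text
clock: 28.35
position: [0.5787, 0.021, 0.0724]
ee_rot: [0.0, 0.997, 0.077, 0.001]
contact_force: [-3.4, 1.3, 10.0]
width: 0.0393
gripper_force: 43.2
```

Seated: the height of 72.4 mm matches. Release, rise, then go to the yellow bar.

>>> servo_tool:
  increments:
    - [0,0,0,0,0,0,0]
    - [0,0,0,0,0,0,-0.6]
    - [0,0,0,0,0,0,-1]
    - [0,0,0,0,0,0,-1]
    - [0,0,0,0,0,0,-1]

```text
clock: 28.85
position: [0.5785, 0.021, 0.0701]
ee_rot: [0.0, 0.997, 0.077, -0.0]
contact_force: [-0.6, 0.3, -0.7]
width: 0.0852
gripper_force: 0.0
```

>>> servo_tool:
  increments:
    - [0,0,-1,0,0,0,-1]
    - [0,0,-2,0,0,0,-1]
    - [0,0,-3,0,0,0,-1]
    - [0,0,-2,0,0,0,-1]
    - [0,0,0,0,0,0,-1]

```text
clock: 29.35
position: [0.5809, 0.0208, 0.1542]
ee_rot: [0.001, 0.997, 0.077, 0.004]
contact_force: [0.1, 0.1, 0.4]
width: 0.0855
gripper_force: 0.0
```

Run:
```python
from h import *
plan(532.2,-216.8,100,4.1,10)
```

```text
at [580.9  20.8 154.2] yaw -81.2 w 85.5 t 29.4 q6 1.33 F [0.1 0.1 0.4] tilt [ 0.0077 -0.0007]
d [ -48.7 -237.6  -54.2] turn -85.26
[-0.85, 2.27, np.float64(0.54), 0, 0, np.float64(-8.53)]
[-1.17, 2.12, np.float64(0.54), 0, 0, np.float64(-8.53)]
[-1.48, 1.92, np.float64(0.54), 0, 0, np.float64(-8.53)]
[-1.75, 1.68, np.float64(0.54), 0, 0, np.float64(-8.53)]
[-1.98, 1.41, np.float64(0.54), 0, 0, np.float64(-8.53)]
[-2.16, 1.1, np.float64(0.54), 0, 0, np.float64(-8.53)]
[-2.3, 0.77, np.float64(0.54), 0, 0, np.float64(-8.53)]
[-2.39, 0.42, np.float64(0.54), 0, 0, np.float64(-8.53)]
[-2.42, 0.06, np.float64(0.54), 0, 0, np.float64(-8.53)]
[-2.41, -0.3, np.float64(0.54), 0, 0, np.float64(-8.53)]
```

>>> servo_tool:
  increments:
    - [-0.8,2.3,0,0,0,-8.5,-1]
    - [-1.2,2.1,0,0,0,-8.5,-1]
    - [-1.5,1.9,0,0,0,-8.5,-1]
    - [-1.7,1.7,0,0,0,-8.5,-1]
    - [-2,1.4,0,0,0,-8.5,-1]

```text
clock: 29.85
position: [0.5534, -0.0985, 0.1496]
ee_rot: [-0.0, 0.9, 0.436, -0.0]
contact_force: [0.1, 0.5, 0.6]
width: 0.0853
gripper_force: 0.0
```

>>> servo_tool:
  increments:
    - [-2.1,1.1,0,0,0,-8.5,-1]
    - [-2.3,0.8,0.5,0,0,-8.5,-1]
    - [-2.4,0.4,1,0,0,-8.5,-1]
    - [-2.4,0.1,1,0,0,-8.5,-1]
    - [-2.4,-0.3,1,0,0,-8.5,-1]

```text
clock: 30.35
position: [0.5296, -0.2167, 0.1143]
ee_rot: [-0.001, 0.681, 0.732, -0.0]
contact_force: [-1.1, 0.6, -0.7]
width: 0.0854
gripper_force: 0.0
```

>>> servo_tool:
  increments:
    - [0,0,1,0,0,0,-1]
    - [0,0,1,0,0,0,-1]
    - [0,0,0,0,0,0,-1]
    - [0,0,0,0,0,0,-1]
    - [0,0,0,0,0,0,-1]

```text
clock: 30.85
position: [0.5309, -0.2153, 0.0957]
ee_rot: [0.0, 0.683, 0.731, 0.0]
contact_force: [0.4, 0.3, 0.0]
width: 0.0853
gripper_force: 0.0
```

Run:
```python
from h import *
plan(532.2,-216.8,29,4.1,1)
```

```text
at [ 530.9 -215.3   95.7] yaw 3.9 w 85.3 t 30.9 q6 -0.57 F [0.4 0.3 0. ] tilt [ 0.0008 -0.0003]
d [  1.3  -1.5 -66.7] turn -0.22
[-0.16, 0.12, np.float64(6.67), 0, 0, np.float64(-0.22)]
```

>>> servo_tool:
  increments:
    - [-0.2,0.1,1.5,0,0,-0.2,-1]
    - [0,0,2,0,0,0,-1]
    - [0,0,2,0,0,0,-1]
    - [0,0,0.9,0,0,0,-1]
    - [0,0,0.2,0,0,0,-1]

```text
clock: 31.35
position: [0.5312, -0.2173, 0.0287]
ee_rot: [-0.001, 0.682, 0.732, -0.0]
contact_force: [-0.4, -0.1, 0.4]
width: 0.0857
gripper_force: 0.0
```

>>> servo_tool:
  increments:
    - [0,0,0,0,0,0,0]
    - [0,0,0,0,0,0,0.3]
    - [0,0,0,0,0,0,1]
    - [0,0,0,0,0,0,1]
    - [0,0,0,0,0,0,1]

```text
clock: 31.85
position: [0.5324, -0.2184, 0.0304]
ee_rot: [0.001, 0.682, 0.732, 0.0]
contact_force: [1.4, 1.1, 5.3]
width: 0.0394
gripper_force: 42.5
```

>>> servo_tool:
  increments:
    - [0,0,0,0,0,0,1]
    - [0,0,-1,0,0,0,1]
    - [0,0,-3,0,0,0,1]
    - [0,0,-4,0,0,0,1]
    - [0,0,-4,0,0,0,1]

```text
clock: 32.35
position: [0.5304, -0.2174, 0.15]
ee_rot: [-0.001, 0.682, 0.732, -0.0]
contact_force: [1.2, -0.5, -1.8]
width: 0.0392
gripper_force: 41.6
```

Run:
```python
from h import *
plan(516,11.2,150,-80.4,10)
```

```text
at [ 530.4 -217.4  150. ] yaw 4.0 w 39.2 t 32.4 q6 -0.58 F [ 1.2 -0.5 -1.8] tilt [-0.0025  0.0012]
d [-14.4 228.6  -0. ] turn 84.43
[2.29, 0.02, np.float64(0.0), 0, 0, np.float64(8.44)]
[2.27, -0.32, np.float64(0.0), 0, 0, np.float64(8.44)]
[2.2, -0.65, np.float64(0.0), 0, 0, np.float64(8.44)]
[2.08, -0.96, np.float64(0.0), 0, 0, np.float64(8.44)]
[1.91, -1.26, np.float64(0.0), 0, 0, np.float64(8.44)]
[1.71, -1.53, np.float64(0.0), 0, 0, np.float64(8.44)]
[1.47, -1.76, np.float64(0.0), 0, 0, np.float64(8.44)]
[1.19, -1.96, np.float64(0.0), 0, 0, np.float64(8.44)]
[0.89, -2.11, np.float64(0.0), 0, 0, np.float64(8.44)]
[0.57, -2.22, np.float64(0.0), 0, 0, np.float64(8.44)]
```

>>> servo_tool:
  increments:
    - [2.3,0,0,0,0,8.4,1]
    - [2.3,-0.3,0,0,0,8.4,1]
    - [2.2,-0.6,0,0,0,8.4,1]
    - [2.1,-1,0,0,0,8.4,1]
    - [1.9,-1.3,0,0,0,8.4,1]

```text
clock: 32.85
position: [0.5231, -0.1018, 0.1492]
ee_rot: [-0.0, 0.9, 0.436, -0.0]
contact_force: [0.1, 0.5, -2.0]
width: 0.039
gripper_force: 41.8
```

>>> servo_tool:
  increments:
    - [1.7,-1.5,0,0,0,8.4,1]
    - [1.5,-1.8,0,0,0,8.4,1]
    - [1.2,-2,0,0,0,8.4,1]
    - [0.9,-2.1,0,0,0,8.4,1]
    - [0.6,-2.2,0,0,0,8.4,1]

```text
clock: 33.35
position: [0.5156, 0.0129, 0.1492]
ee_rot: [-0.0, 0.996, 0.084, -0.001]
contact_force: [-0.8, -0.2, -1.5]
width: 0.0395
gripper_force: 41.8
```

>>> servo_tool:
  increments:
    - [0,0,0,0,0,0,1]
    - [0,0,0,0,0,0,1]
    - [0,0,0,0,0,0,1]
    - [0,0,0,0,0,0,1]
    - [0,0,0,0,0,0,1]

```text
clock: 33.85
position: [0.5166, 0.0112, 0.1493]
ee_rot: [0.0, 0.996, 0.087, -0.0]
contact_force: [0.4, 0.6, -2.2]
width: 0.039
gripper_force: 41.7
```

Run:
```python
from h import *
plan(516,11.2,72,-80.4,1)
im=optics.get_image("scene"); cv2.imwrite("pics/a7.png",cv2.resize(im[130:330,240:500,::-1],(780,600),interpolation=cv2.INTER_CUBIC))
```

```text
at [516.6  11.2 149.3] yaw -80.0 w 39.0 t 33.9 q6 1.28 F [ 0.4  0.6 -2.2] tilt [-0.0001 -0.0003]
d [ -0.6  -0.  -77.3] turn 0.4
[-0.06, -0.01, np.float64(7.73), 0, 0, np.float64(0.4)]
```

View pics/a7.png

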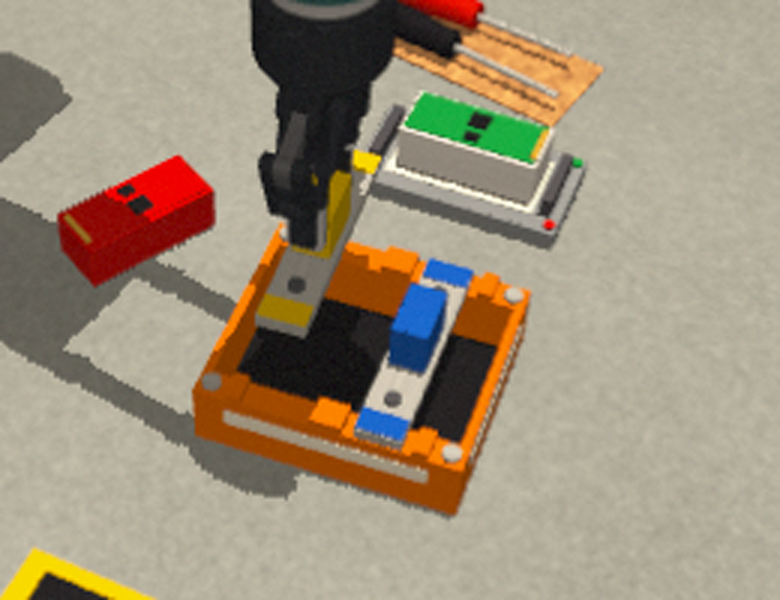

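The blue bar is seated between its ridges (crop 415,350) and the module stands on the dock (475,150). The yellow bar is held level above the near seat. Lowering it.

>>> servo_tool:
  increments:
    - [0,0,2,0,0,0.4,1]
    - [0,0,2.2,0,0,0,1]
    - [0,0,2,0,0,0,1]
    - [0,0,0.8,0,0,0,1]
    - [0,0,0.2,0,0,0,1]

```text
clock: 34.4
position: [0.516, 0.0118, 0.0764]
ee_rot: [-0.0, 0.996, 0.084, -0.001]
contact_force: [-0.5, 0.6, -1.5]
width: 0.0392
gripper_force: 41.6
```

>>> servo_tool:
  increments:
    - [0,0,0.1,0,0,0,1]
    - [0,0,0.1,0,0,0,1]
    - [0,0,0.1,0,0,0,1]
    - [0,0,0,0,0,0,1]
    - [0,0,0,0,0,0,1]

```text
clock: 34.9
position: [0.5168, 0.012, 0.0746]
ee_rot: [0.0, 0.996, 0.084, 0.0]
contact_force: [0.1, 0.0, -1.9]
width: 0.0397
gripper_force: 41.6
```

>>> servo_tool:
  increments:
    - [0,0,0.1,0,0,0,1]
    - [0,0,0.1,0,0,0,1]
    - [0,0,0.1,0,0,0,1]
    - [0,0,0,0,0,0,1]
    - [0,0,0,0,0,0,1]

```text
clock: 35.4
position: [0.5167, 0.012, 0.0724]
ee_rot: [0.0, 0.996, 0.084, 0.0]
contact_force: [-2.0, 0.8, 6.9]
width: 0.0395
gripper_force: 42.7
```

Seated. I'll release, rise and back off to look.

>>> servo_tool:
  increments:
    - [0,0,0,0,0,0,0]
    - [0,0,0,0,0,0,-0.6]
    - [0,0,0,0,0,0,-1]
    - [0,0,0,0,0,0,-1]
    - [0,0,0,0,0,0,-1]

```text
clock: 35.9
position: [0.5166, 0.0119, 0.0711]
ee_rot: [0.0, 0.996, 0.084, -0.0]
contact_force: [0.3, -0.3, -0.8]
width: 0.0851
gripper_force: 0.0
```

>>> servo_tool:
  increments:
    - [0,0,-1,0,0,0,-1]
    - [0,0,-2,0,0,0,-1]
    - [0,0,-4,0,0,0,-1]
    - [0,0,-4,0,0,0,-1]
    - [0,0,-4,0,0,0,-1]

```text
clock: 36.4
position: [0.5163, 0.012, 0.2235]
ee_rot: [0.0, 0.996, 0.084, 0.0]
contact_force: [0.3, 0.5, 0.2]
width: 0.0855
gripper_force: 0.0
```

>>> servo_tool:
  increments:
    - [0,4,0,0,0,0,-1]
    - [0,4,0,0,0,0,-1]
    - [0,4,0,0,0,0,-1]
    - [0,4,0,0,0,0,-1]
    - [0,4,0,0,0,0,-1]

```text
clock: 36.9
position: [0.5501, -0.1867, 0.2222]
ee_rot: [0.0, 0.996, 0.084, 0.0]
contact_force: [0.7, -0.1, 0.3]
width: 0.0857
gripper_force: 0.0
```

>>> servo_tool:
  increments:
    - [0,3,0,0,0,0,-1]
    - [0,2,0,0,0,0,-1]
    - [0,0,0,0,0,0,-1]
    - [0,0,0,0,0,0,-1]
    - [0,0,0,0,0,0,-1]

```text
clock: 37.4
position: [0.5581, -0.233, 0.2215]
ee_rot: [-0.0, 0.996, 0.085, -0.0]
contact_force: [0.1, -0.4, 0.7]
width: 0.0858
gripper_force: 0.0
```

Run:
```python
from h import *
im=optics.get_image("top")
for l,z in(("bar_yellow",.054),("bar_blue",.054),("module",.051)):
    for r in sil(l,"top")[:2]: print(l,round(r["p"],2),np.round(r["box"]),rect(r["region"],"top",z))
cv2.imwrite("pics/a8.png",cv2.resize(im[140:290,120:370,::-1],(800,480),interpolation=cv2.INTER_CUBIC))
```

```text
bar_yellow 0.68 [313. 209.  70.  26.] [518.3  13.  145.4  33.2 -79.5]
bar_yellow 0.5 [138. 239.  19.  73.] [458.7 354.5 152.9  26.3  -3.4]
bar_blue 0.77 [308. 181.  77.  29.] [581.2  23.2 143.9  36.5 -81.5]
module 0.71 [210. 208.  30.  56.] [524.9 215.7 106.5  50.5   5.9]
module 0.61 [288. 297.  53.  37.] [352.9  55.9  96.8  43.5  65.4]
```

View pics/a8.png

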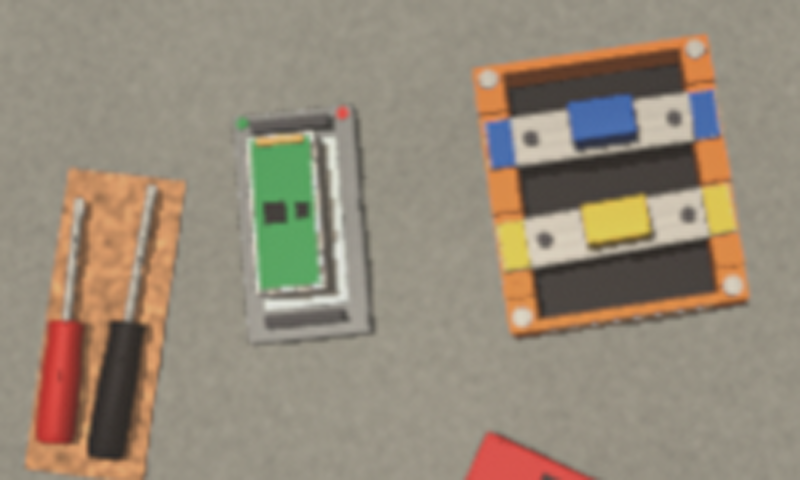

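Both bars are back in their own seats within about 2 mm of where they started. The module is centred on the dock and the drivers are untouched. Handing in.

```bash
python3 -c "
from rig import manip
print(manip.sign_off())"
```

```text
the job is handed in; nothing more can be done
None
```

I handed the job in at about 38 s of robot time, but the hand-in returned no verdict: in the last picture the module stands on the dock within about 3 mm of its centre, both bars are back in their own seats within about 2 mm of their starts, the screwdrivers look unmoved and the gripper is clear.

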